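# Change the battery of the inspection lamp's dock and click its slide cover shut

## Task

Put the battery pack from the bench into the open bay of the dock so that it sits on the bay floor, then slide the dock's cover along its rails over the pack until its springy tab clicks past the ledge, and press the cover for a moment against its stop with about 18 N to be sure that it is locked. Never push the cover with more than 25 N, and leave the lens, the camera stand and the white casting where they are.

Things in the scene. Friction and masses are not known exactly. Their poses are not given: they have to be found in the camera images.
- dock: Grey plastic dock fixed to the bench, 213 x 74 x 40 mm, aluminium rail edges along both long sides. Origin: on the bench plane, below the centre of the bay. +x runs along the rails in the direction in which the cover closes, +z is up. Its flat rim is at z = 40 mm and runs from x = -128 to +85 mm.
- bay (a point): Centre of the bay floor, 16 mm below the rim (dock x = y = 0, z = 24 mm); axes as the dock. The bay is an open rectangular pocket, 54 mm (x) by 38 mm (y): the pack has 2 mm of play on each side, may go in either way round, and when seated stands 22 mm above the rim, its centre 19 mm above this point.
- stop_nominal (a point): Nominal foot of the end stop: dock x = 33 mm, on the rim. The stop is the rear face of a black head block (74 mm wide, 24 mm high) on the front of the rim. The real block sits up to 5 mm before or behind this point, differently each time: feel for click and stop. On its top, at its rear edge: a 7 mm long ramp up to a ledge, 5.5 mm high.
- cover: Sliding cover: aluminium channel, 66 mm long (x), 86 mm wide (y), 28 mm high above the rim, 90 g, loose but captive on the rails, open at its front. Origin: its centre, at rim height; axes as the dock (+x closes). Starts open, behind the bay. A black springy tab on its top reaches 17.5 mm beyond its front edge, top 34 mm above the rim.
- push_face (a point): Middle of the cover's rear wall, on its outer surface, 13 mm above the rim; axes as the dock: push to +x. Flat upright wall, 66 mm wide. Home at dock x = -33 mm, +-5 with the block. Sliding free takes about 1 N; some 17 mm before home the tab meets the ramp and resists with up to 5 to 13 N, then slides on easily and clicks about 1.5 mm before the hard stop, where the force rises steeply.
- tab (a joint): Bending angle of the springy tab on the cover (rad): 0 relaxed, about 0.12 when it rides over the ledge, back to 0 after the click.
- pack_center (a point): Centre (half-way up) of the loose battery pack, a black and grey block of 50 mm (its x) by 34 mm (its y) by 38 mm (z), 105 to 210 g, standing on the bench to one side of the dock. It goes in with its 50 mm side along the dock's x. Grip it across the 34 mm width, in its upper half, so that the fingers stay above the rim.
- lens: Bystander: black camera lens, 46 mm diameter, 56 mm tall, standing on the bench; origin at the centre of its underside.
- camstand: Bystander: small camera on a steel post with a 50 mm square base, 208 mm tall; origin at the centre of its underside.
- casting: Bystander: white plastic casting, 90 x 60 x 52 mm; origin at the centre of its underside.
Mind the look-alikes: they are no part of the job. Leave any green or purple look-alike of the part that bears pack_center alone.

How it is judged (in metres and radians):
On the way, in this order (a step that is already met when the one before it is completed fails the run):
1. the pack stands on the bay floor while the cover is still open (horizontal distance between pack_center and dock below 0.006 m and z of pack_center in the frame of dock below 0.046 m and x of push_face in the frame of dock below -0.085 m), for 0.2 s.
2. the tab rides over the ledge (value of joint tab above 0.06 rad and x of push_face in the frame of dock above -0.055 m).
3. the tab has clicked down behind the ledge and the cover is pressed against its stop with at least 14 N (value of joint tab below 0.02 rad and x of push_face in the frame of dock above -0.0412 m and contact force between the fingers and cover above 14 N), for 0.1 s.
At the end, for the whole second after the job is handed in: The pack rests on the bay floor (centre within 6 mm of the bay's axis, at most 3 mm too high) and is at rest; the cover is home: its rear wall at most 8.2 mm short of the nominal closed place and the tab relaxed (under 0.02 rad) behind the ledge (value of joint tab below 0.02 rad and x of push_face in the frame of dock above -0.0412 m and horizontal distance between pack_center and dock below 0.006 m and z of pack_center in the frame of dock below 0.046 m and linear speed of pack below 0.01 m/s); the robot touches nothing.
It fails at once if the robot pushes on the cover with more than 25 N (contact force between any of the fingers, the arm and cover above 25 N).
It fails at once if a bystander is moved more than 20 mm (distance of any of lens, camstand, casting from where it was at the start of the episode above 0.02 m).
It also fails if it takes over 67 s, if anything falls off the work surface, if the arm or the gripper's body presses on something with over 40 N, if the wrist force passes 120 N, or if a joint passes its speed limit or range.

## Robot

A 6-joint arm with a two-finger parallel gripper is mounted at the origin on the work surface. World frame = base frame: x ahead of the robot, y to its left, z up, the work surface at z = 0. Lengths are in mm, angles in rad, forces in N, time in s.
With the tool pointing down it reaches from about 275 to 1000 mm from the base axis. Payload 8.4 kg.
Tool frame: the origin (TCP) lies between the finger pads; the fingertips stand r.nose_length ahead of it and the grasp point (between the pads) lies 8 mm behind it (r.nose_length is the distance from the TCP to the fingertips, in mm); y points along the fingers, x is the direction in which the jaws open and shut, and the axes are right-handed (so a half turn about y gives the same grasp; the last joint's range is limited). The gripper opens to 85 mm and grips with 20 to 120 N. Pads are 22 mm wide; open, the fingers measure 114 mm over their backs; the gripper's body (76 mm by 85 mm) begins 54 mm behind the grasp point. The pads swing forward as they close: fully open they stand 13 mm farther back than shut.
Start: joints at [1.33, 0.353, 1.633, -0, 1.155, -0.002], TCP at [147.834, 607.267, 242.281] pointing down, gripper open.
Joint ranges: [-2.63, 2.63], [-0.92, 2.1], [0.06, 2.66], [-1.3, 4.44], [0, 2.69], [-3.02, 3.02]. Speed limits (rad/s): [2.22, 2.22, 2.79, 3.14, 3.14, 3.14].

## Interface

Orientations are given as [roll, pitch, yaw] about the fixed x, y, z axes, in that order (R = Rz(yaw) Ry(pitch) Rx(roll)).
In Python, from rig import r, cams, order gives the robot as it stands. The module is installed in compiled form; this text tells all that it offers.
- The arm moves only by the shell command python3 -m crank 'ROWS' [FORCE]. ROWS is JSON, a list of rows, each a list of 7 numbers: the turn, a rotation vector about the tool's x, y, z in degrees, then the shift along the tool's x, y, z in cm, then the opening, from -1 (shut) to 1 (fully open). A call has exactly 10 rows; each row shifts and turns the pose as measured when the row begins, along the tool's axes as they then stand; what a row does not reach is not made up. A row lasts 1/12 s, in which the tool goes at most 41.7 mm and 7.16 degrees, less where a joint would pass 70% of its speed; a pose out of reach is approached as far as the arm can. A call with a gripper value outside its range is refused whole. The fingers move at their own pace and stop on an object; FORCE is the grip in N (left out, the last holds). Time passes only in rows, so rows that do not move let the fingers close, or fill a call up. It gives the time, the measured TCP pose, the force and the opening at its end, in the units of the state.
- r.sense(): the state, without advancing time (a new reading comes with each control period).
- cams.grab_frame(name): name is "scene" or "top" or "wrist"; returns the picture (384x512x3 uint8, blue, green, red); there is no depth.
- cams.camera_info(name): a dict with "intrinsics" (3x3 intrinsics, pixels), "view" (4x4, takes a point from world to camera coordinates); the wrist camera has in their place "hand_eye" (4x4, takes a point from camera to tool coordinates, whose origin is the TCP and whose axes are the tool frame's). Camera axes: x right, y up, looking along -z (the intrinsics and any distortion apply to the point x, -y, -z); pixel columns grow to the right and rows downward; lengths in mm; the calibration is good to about 2 mm. A picture is of the moment at which its call begins: read the wrist's pose just before it. camera_info takes no time and is no camera call.
- order.sign_off(): hands the job in, once; it reports no verdict.
The state is a dict: "clock": time; "qpos": joint angles; "qvel": joint speeds; "joint_efforts": joint torques, N m; "eef_pos": TCP position; "tcp_rot": TCP orientation; "contact_force": force on the tool from outside, world axes, zero at the start; "wrist_torque": the same for the moment, N m; "opening": opening from 0.0 (shut) to 1.0 (fully open).
Only numpy, scipy, OpenCV 4.12 (cv2) and the standard library are available. Lean on these libraries where they do the work, as an engineer would, in place of code of your own. Each camera call takes 0.05 s, during which the arm holds its last target.

## Working session

There is one attempt and no reset: what is moved stays moved. The work goes in short steps, Python scripts to look and compute and a shell command to move; the robot and the scene stay as the last step left them, time stands still between calls to the robot, and variables do not carry over. Pictures are saved under pics/ and viewed, and the job is handed in when it is done.

```bash
mkdir -p pics; python3 - <<'E'
from rig import r,cams,order
import cv2,numpy as np
np.set_printoptions(precision=4,suppress=True)
print(r.sense(), r.nose_length)
for n in("scene","top","wrist"):
    i=cams.camera_info(n); print(n,{k:np.array(v) if not isinstance(v,str) else v for k,v in i.items()})
for n in("scene","top"):
    cv2.imwrite(f"pics/{n}0.png",cams.grab_frame(n))
E
```

```text
{'clock': 0.0, 'qpos': array([ 1.3296,  0.3537,  1.6341, -0.    ,  1.1552, -0.0024]), 'qvel': array([ 0.    , -0.0019,  0.0003,  0.0011, -0.0001, -0.0001]), 'joint_efforts': array([  0.0023, -60.5269, -34.2063,   0.0001,   0.0094,   0.0001]), 'eef_pos': array([147.7126, 606.827 , 241.5568]), 'tcp_rot': array([-1.5708,  0.0014,  1.332 ]), 'contact_force': array([-0.1197, -0.0096, -0.1951]), 'wrist_torque': array([-0.0382, -0.0303,  0.0733]), 'opening': 1.0006856849196446} 11.0
scene {'intrinsics': array([[455.6613,   0.    , 254.1239],
       [  0.    , 455.6613, 192.7432],
       [  0.    ,   0.    ,   1.    ]]), 'view': array([[   -0.7638,     0.6451,    -0.0183,   408.0519],
       [   -0.4618,    -0.5265,     0.7138,   214.3335],
       [    0.4509,     0.5537,     0.7001, -1485.5578],
       [    0.    ,     0.    ,     0.    ,     1.    ]])}
top {'intrinsics': array([[379.4372,   0.    , 257.4886],
       [  0.    , 379.4372, 191.832 ],
       [  0.    ,   0.    ,   1.    ]]), 'view': array([[   0.0044,   -1.    ,    0.0077,    7.2836],
       [   0.9873,    0.0056,    0.1585, -536.0999],
       [  -0.1585,    0.0069,    0.9873, -962.0156],
       [   0.    ,    0.    ,    0.    ,    1.    ]])}
wrist {'intrinsics': array([[287.9073,   0.    , 257.8037],
       [  0.    , 287.9073, 195.026 ],
       [  0.    ,   0.    ,   1.    ]]), 'hand_eye': array([[   1.    ,   -0.0005,    0.0009,   -0.6147],
       [   0.0011,    0.3083,   -0.9513, -131.1254],
       [   0.0002,    0.9513,    0.3083,   77.774 ],
       [   0.    ,    0.    ,    0.    ,    1.    ]])}
```

View pics/scene0.png

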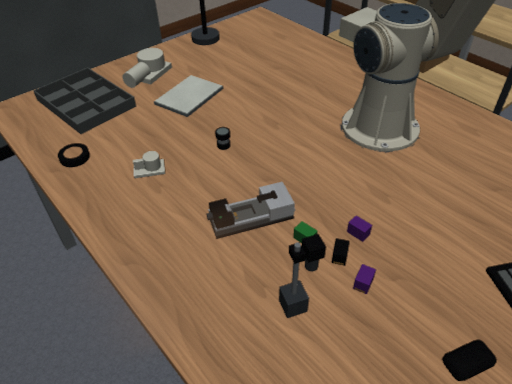

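View pics/top0.png

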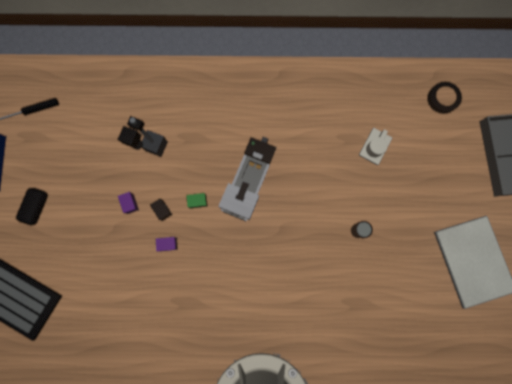

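```bash
python3 - <<'E'
import cv2
t=cv2.imread("pics/top0.png"); s=cv2.imread("pics/scene0.png")
cv2.imwrite("pics/t1.png",cv2.resize(t[125:255,110:285],None,fx=4.5,fy=4.5,interpolation=cv2.INTER_CUBIC))
cv2.imwrite("pics/s1.png",cv2.resize(s[170:300,200:385],None,fx=4.2,fy=4.2,interpolation=cv2.INTER_CUBIC))
E
```

```text
(no output)
```

View pics/t1.png

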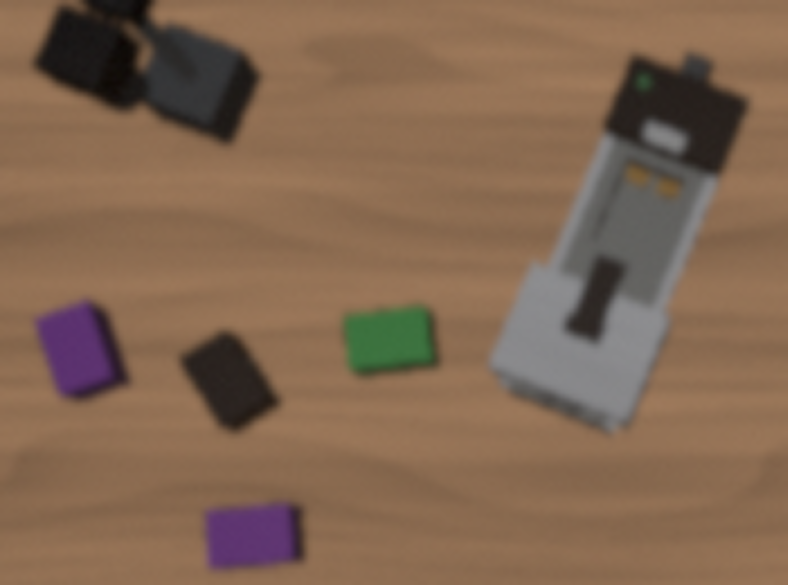

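View pics/s1.png

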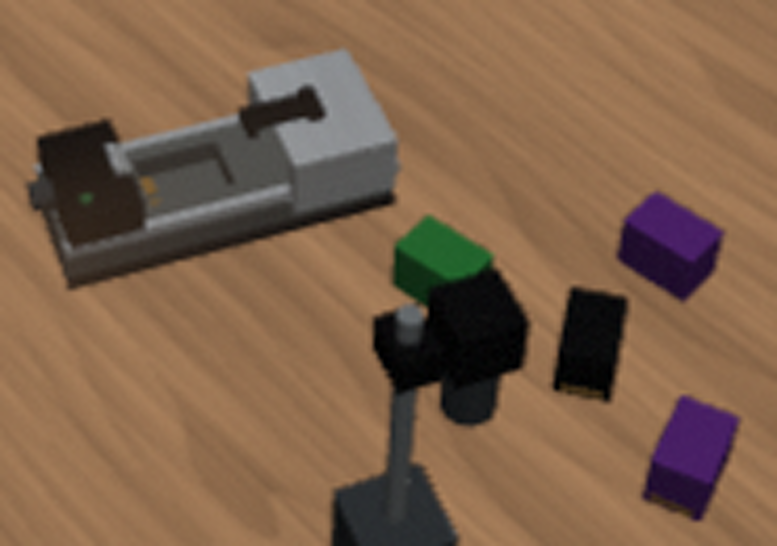

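```bash
cat > h.py <<'E'
from rig import r,cams,order
import cv2,numpy as np
from scipy.spatial.transform import Rotation as Ro
np.set_printoptions(precision=3,suppress=True)
F=np.diag([1,-1,-1.])
def caminfo(n,st=None):
    i=cams.camera_info(n); K=np.array(i["intrinsics"])
    if n!="wrist": V=np.array(i["view"])
    else:
        T=np.eye(4);T[:3,:3]=Ro.from_euler("xyz",st["tcp_rot"]).as_matrix();T[:3,3]=st["eef_pos"]
        V=np.linalg.inv(T@np.array(i["hand_eye"]))
    return K,V
def back(KV,uv,z):
    K,V=KV; uv=np.atleast_2d(uv).astype(float)
    d=np.c_[uv,np.ones(len(uv))]@np.linalg.inv(K).T@F@V[:3,:3]   # R^T d
    c=-V[:3,:3].T@V[:3,3]
    return c+d*((z-c[2])/d[:,2])[:,None]
def proj(KV,P):
    K,V=KV; p=(np.atleast_2d(P)@V[:3,:3].T+V[:3,3])@F@K.T
    return p[:,:2]/p[:,2:]
def crop(p,f,o): return (np.array(p,float)+.5)/f-.5+np.array(o)
E
python3 - <<'E'
from h import *
T=caminfo("top");S=caminfo("scene")
t=lambda p:crop(p,4.5,(110,125)); s=lambda p:crop(p,4.2,(200,170))
print("pack top T",back(T,t([(181,360),(228,333),(272,400),(236,431)]),38))
print("pack top S",back(S,s([(571,289),(627,297),(608,392),(557,384)]),38))
print("head T",back(T,t([(605,132),(718,178),(636,57),(748,100)]),64))
print("head S",back(S,s([(38,137),(108,122),(146,221),(72,243)]),64))
print("cover T",back(T,t([(535,262),(668,315),(492,365),(622,418)]),68))
print("cover S",back(S,s([(249,73),(344,50),(397,143),(297,174)]),68))
E
```

```text
pack top T [[501.042 294.044  38.   ]
 [517.188 267.239  38.   ]
 [477.767 239.78   38.   ]
 [459.523 259.992  38.   ]]
pack top S [[482.413 245.98   38.   ]
 [462.649 271.098  38.   ]
 [521.526 309.243  38.   ]
 [538.608 287.188  38.   ]]
head T [[633.461  45.922  64.   ]
 [606.292 -20.189  64.   ]
 [679.071  28.113  64.   ]
 [653.341 -37.833  64.   ]]
head S [[655.349 -34.829  64.   ]
 [615.385 -16.915  64.   ]
 [648.365  62.165  64.   ]
 [691.098  47.403  64.   ]]
cover T [[555.17   85.292  68.   ]
 [524.752   8.649  68.   ]
 [495.381 108.789  68.   ]
 [465.51   34.494  68.   ]]
cover S [[524.87   10.321  68.   ]
 [466.084  33.962  68.   ]
 [497.647 115.173  68.   ]
 [559.823  94.74   68.   ]]
```

Candidates for the pack in the top image: black (161,209), green (197,200), purple (128,203) and purple (166,244). The black one fits the description. Its scene crop shows gold contacts on a black body at (341,251), and the others are the coloured look-alikes. I'll move above it for a wrist view.

```bash
cat >> h.py <<'E'
def todo(tgt,yaw):
    "remaining tool-frame shift (cm) for world TCP target, and turn about tool y (deg)"
    st=r.sense(); R=Ro.from_euler("xyz",st["tcp_rot"]).as_matrix()
    G=(Ro.from_euler("xyz",[-np.pi/2,0,np.radians(yaw)])).as_matrix()
    print("t",round(st["clock"],2),"pos",st["eef_pos"],"rot",np.degrees(st["tcp_rot"]),"F",st["contact_force"],"open",round(st["opening"],3))
    print("shift cm now",R.T@(np.array(tgt)-st["eef_pos"])/10,"after turn",G.T@(np.array(tgt)-st["eef_pos"])/10,"turn deg",np.degrees(Ro.from_matrix(R.T@G).as_rotvec()))
E
python3 -m crank '[[0,0,0,-2.1,0.4,-3.4,1],[0,0,0,-2.1,0.5,-3.4,1],[0,0,0,-2.1,0.5,-3.4,1],[0,0,0,-2.1,0.5,-3.4,1],[0,0,0,-2.1,0.5,-3.4,1],[0,0,0,-2.1,0.5,-3.4,1],[0,0,0,-2.1,0.5,-3.4,1],[0,0,0,-2.1,0.5,-3.4,1],[0,0,0,-2.1,0.5,-3.4,1],[0,0,0,-2.1,0.5,-3.4,1]]'
python3 -c "
from h import *
todo([489,265,170],125)"
```

```text
clock: 0.93
eef_pos: [431.9, 317.6, 188.5]
tcp_rot: [-1.568, -0.0, 1.344]
contact_force: [-0.2, 0.2, -0.3]
opening: 1.0
t 0.93 pos [431.883 317.595 188.499] rot [-89.843  -0.012  76.997] F [-0.166  0.188 -0.251] open 1.0
shift cm now [-3.84   1.831 -6.754] after turn [-7.584  1.85  -1.662] turn deg [ -0.142 -48.003   0.077]
```

```bash

python3 -m crank '[[0,-7,0,0,0,0,1],[0,-7,0,0,0,0,1],[0,-7,0,0,0,0,1],[0,-7,0,0,0,0,1],[0,-7,0,0,0,0,1],[0,-7,0,0,0,0,1],[0,-6,0,0,0,0,1],[0,0,0,-2.5,0.6,-0.6,1],[0,0,0,-2.5,0.6,-0.6,1],[0,0,0,-2.5,0.6,-0.6,1]]'
python3 - <<'E'
from h import *
todo([489,265,170],125)
st=r.sense(); cv2.imwrite("pics/w1.png",cv2.resize(cams.grab_frame("wrist"),None,fx=1.5,fy=1.5)); np.save("w1",np.r_[st["eef_pos"],st["tcp_rot"]])
E
```

```text
clock: 1.77
eef_pos: [494.6, 258.8, 166.7]
tcp_rot: [-1.563, -0.001, 2.212]
contact_force: [0.6, 0.6, -0.0]
opening: 1.002
t 1.77 pos [494.605 258.837 166.687] rot [-89.558  -0.086 126.739] F [ 0.59   0.611 -0.005] open 1.002
shift cm now [ 0.83  -0.329  0.083] after turn [ 0.826 -0.331  0.106] turn deg [-0.443  1.74   0.079]
```

View pics/w1.png

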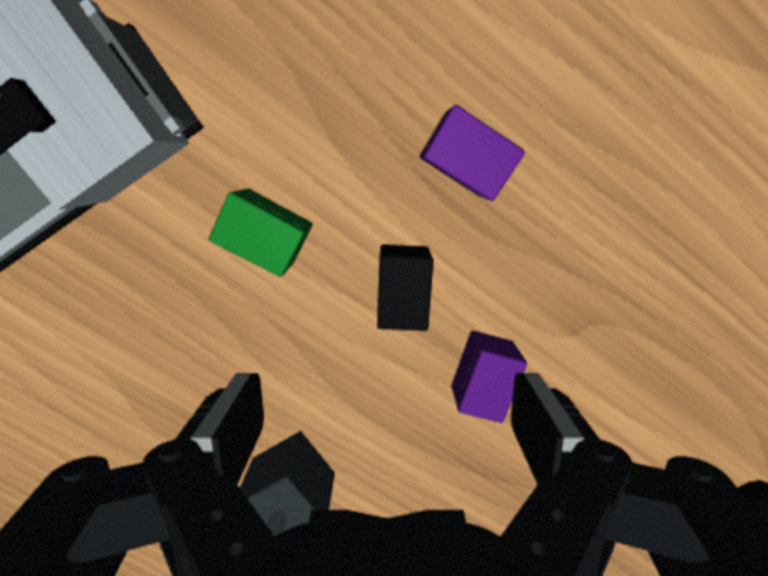

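```bash
python3 - <<'E'
from h import *
p=np.load("w1.npy"); st=dict(eef_pos=p[:3],tcp_rot=p[3:])
W=caminfo("wrist",st);T=caminfo("top");S=caminfo("scene")
f=cv2.imread("pics/w1.png")
cv2.imwrite("pics/w1c.png",cv2.resize(f[220:350,350:460],None,fx=5,fy=4.5))
P=back(W,crop([(380,259),(432,259),(428,329),(378,328)],1.5,(0,0)),38); print(P,P.mean(0))
P=back(W,crop([(473,107),(524,152),(492,199),(424,155)],1.5,(0,0)),38); print("purpleA",P.mean(0))
P=back(W,crop([(483,350),(525,360),(502,421),(459,410)],1.5,(0,0)),38); print("purpleB",P.mean(0))
P=back(W,crop([(232,192),(308,228),(284,273),(211,239)],1.5,(0,0)),38); print("green",P.mean(0))
print("stand base",back(T,[(153,143)],30),"head",back(T,[(130,135)],190),back(S,[(313,247)],190))
E
```

```text
[[483.881 243.798  38.   ]
 [464.687 269.504  38.   ]
 [502.626 296.411  38.   ]
 [521.484 269.984  38.   ]] [493.169 269.924  38.   ]
purpleA [400.474 252.37   38.   ]
purpleB [509.264 357.072  38.   ]
green [515.067 175.694  38.   ]
stand base [[671.632 295.987  30.   ]] head [[643.386 305.339 190.   ]] [[637.999 307.464 190.   ]]
```

View pics/w1c.png

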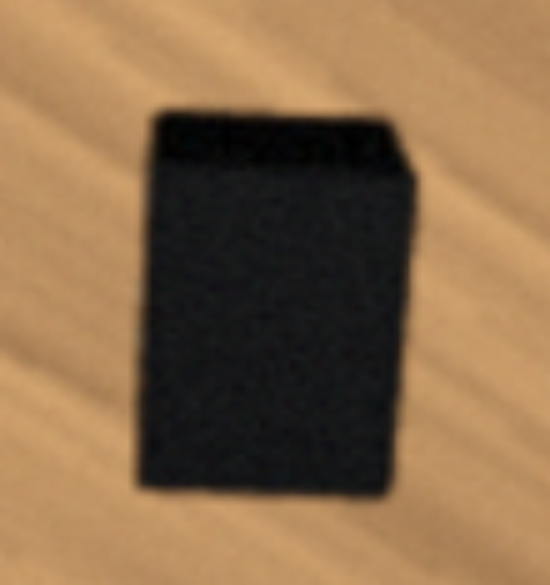

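```bash
python3 - <<'E'
from h import *
T=caminfo("top");S=caminfo("scene")
def box(c,yaw,l,w,h):
    a=np.radians(yaw);u=np.array([np.cos(a),np.sin(a)]);v=np.array([-u[1],u[0]])
    q=[c+sx*u*l/2+sy*v*w/2 for sx,sy in((1,1),(1,-1),(-1,-1),(-1,1))]
    return np.array([[*k,0] for k in q]+[[*k,h] for k in q])
for name,KV,o,sz in(("top",T,(140,190),(45,40)),("scene",S,(315,225),(50,50))):
    im=cv2.imread(f"pics/{name}0.png")[o[1]:o[1]+sz[1],o[0]:o[0]+sz[0]]
    out=[]
    for c in((493.2,269.9),(489,265.3)):
        f=8; g=cv2.resize(im,None,fx=f,fy=f,interpolation=cv2.INTER_CUBIC); g=cv2.convertScaleAbs(g,alpha=2)
        P=((proj(KV,box(np.array(c),35.5,50,34,38))-o+.5)*f-.5).astype(int)
        cv2.polylines(g,[P[:4]],1,(0,0,255));cv2.polylines(g,[P[4:]],1,(0,255,0)); out.append(g)
    cv2.imwrite(f"pics/chk_{name}.png",np.hstack(out))
E
```

```text
(no output)
```

View pics/chk_top.png

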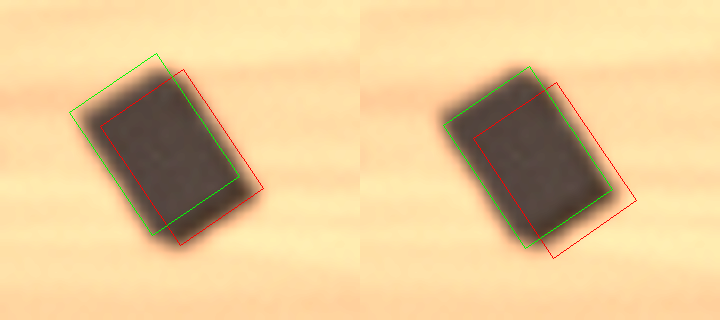

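View pics/chk_scene.png

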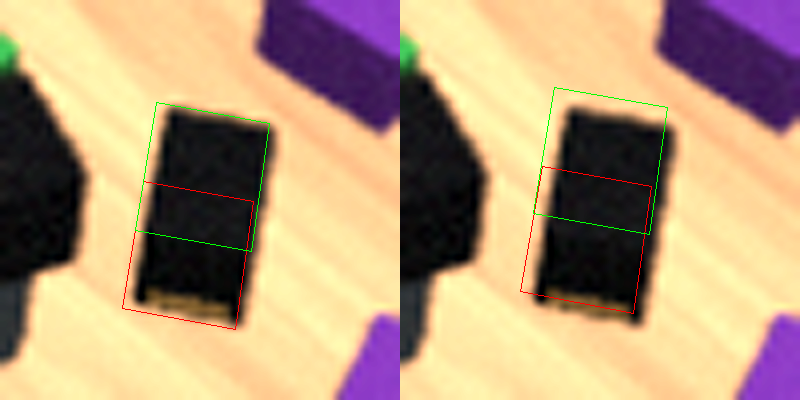

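```bash

python3 -c "
from h import *
todo([492,269.5,80],125.2)"
python3 -m crank '[[-0.4,1.4,0,0.7,1.5,0.2,0.4],[0,0,0,0.3,1.8,0,0.4],[0,0,0,0,1.8,0,0.4],[0,0,0,0,1.8,0,0.4],[0,0,0,0,1.5,0,0.4],[0,0,0,0,0.4,0,0.4],[0,0,0,0,0,0,0.4],[0,0,0,0,0,0,0.4],[0,0,0,0,0,0,0.4],[0,0,0,0,0,0,0.4]]'
python3 - <<'E'
from h import *
todo([492,269.5,80],125.2)
st=r.sense(); cv2.imwrite("pics/w2.png",cv2.resize(cams.grab_frame("wrist"),None,fx=1.5,fy=1.5)); np.save("w2",np.r_[st["eef_pos"],st["tcp_rot"]])
E
```

```text
t 1.82 pos [497.455 256.206 165.633] rot [-89.556   0.022 126.681] F [ 2.634 -1.219 -1.095] open 0.997
shift cm now [ 1.395  8.56  -0.423] after turn [ 1.401  8.563 -0.321] turn deg [-0.444  1.481 -0.028]
clock: 2.65
eef_pos: [491.4, 261.0, 74.2]
tcp_rot: [-1.57, 0.001, 2.18]
contact_force: [-0.1, 0.4, 0.0]
opening: 0.7
t 2.65 pos [491.39  260.983  74.229] rot [-89.927   0.044 124.885] F [-0.139  0.394  0.018] open 0.7
shift cm now [ 0.663 -0.578 -0.536] after turn [ 0.661 -0.577 -0.541] turn deg [-0.073 -0.315 -0.044]
```

View pics/w2.png

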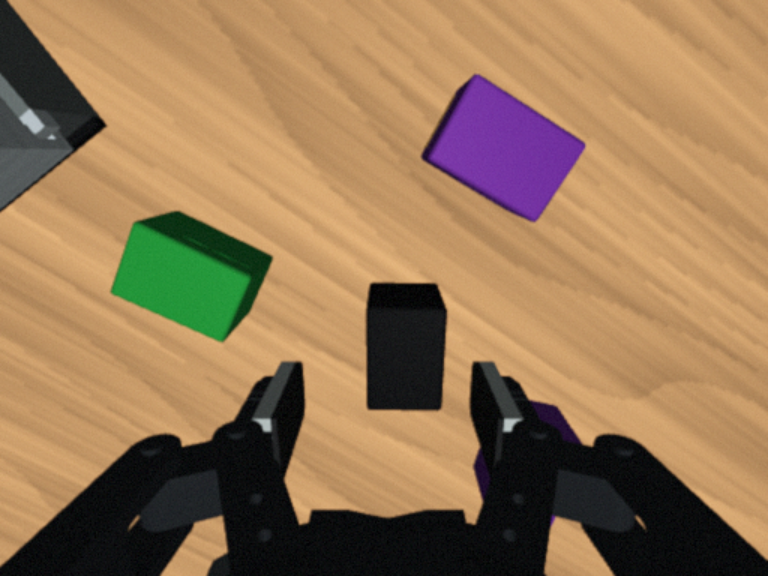

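```bash
python3 - <<'E'
from h import *
p=np.load("w2.npy"); st=dict(eef_pos=p[:3],tcp_rot=p[3:])
W=caminfo("wrist",st)
P=back(W,crop([(367,309),(446,310),(441,410),(367,409)],1.5,(0,0)),38); print(P,P.mean(0), np.linalg.norm(P[0]-P[1]),np.linalg.norm(P[1]-P[2]))
print(np.degrees(np.arctan2(*(P[2]-P[1])[[1,0]])),np.degrees(np.arctan2(*(P[3]-P[0])[[1,0]])))
todo([*P.mean(0)[:2],29],125.2)
E
```

```text
[[482.521 243.005  38.   ]
 [464.221 269.966  38.   ]
 [503.296 296.925  38.   ]
 [521.795 269.582  38.   ]] [492.958 269.87   38.   ] 32.5854050762675 47.47244453743383
34.60313181798974 34.086571778867466
t 2.7 pos [491.566 261.077  74.393] rot [-89.955   0.049 124.887] F [0.259 0.636 0.557] open 0.701
shift cm now [ 0.646  4.538 -0.621] after turn [ 0.638  4.539 -0.621] turn deg [-0.045 -0.313 -0.049]
```

```bash

python3 -m crank '[[0,0.4,0,0.4,0,-0.4,0.4],[0,0,0,0.25,0,-0.2,0.4],[0,0,0,0,1.1,0,0.4],[0,0,0,0,1.1,0,0.4],[0,0,0,0,1.1,0,0.4],[0,0,0,0,0.8,0,0.4],[0,0,0,0,0,0,0.4],[0,0,0,0,0,0,0.4],[0,0,0,0,0,0,0.4],[0,0,0,0,0,0,0.4]]' 40
python3 -c "
from h import *
todo([493,269.9,29],124.4)"
```

```text
clock: 3.53
eef_pos: [493.2, 271.1, 29.4]
tcp_rot: [-1.571, 0.001, 2.172]
contact_force: [-0.5, 0.5, 0.6]
opening: 0.7
t 3.53 pos [493.22  271.128  29.403] rot [-90.006   0.052 124.449] F [-0.497  0.538  0.565] open 0.7
shift cm now [-0.089  0.04   0.088] after turn [-0.089  0.04   0.087] turn deg [ 0.006  0.049 -0.052]
```

```bash

python3 -m crank '[[0,0,0,-0.1,0.1,0.1,0.4],[0,0,0,0,0,0,-1],[0,0,0,0,0,0,-1],[0,0,0,0,0,0,-1],[0,0,0,0,0,0,-1],[0,0,0,0,0,0,-1],[0,0,0,0,0,0,-1],[0,0,0,0,0,0,-1],[0,0,0,0,0,0,-1],[0,0,0,0,0,0,-1]]' 40
python3 - <<'E'
from h import *
todo([493,269.9,29],124.4)
st=r.sense(); cv2.imwrite("pics/w3.png",cv2.resize(cams.grab_frame("wrist"),None,fx=1.5,fy=1.5)); np.save("w3",np.r_[st["eef_pos"],st["tcp_rot"]])
E
```

```text
clock: 4.37
eef_pos: [493.5, 269.7, 29.7]
tcp_rot: [-1.573, 0.001, 2.172]
contact_force: [-0.7, -0.0, -1.7]
opening: 0.388
t 4.37 pos [493.514 269.736  29.678] rot [-90.119   0.061 124.434] F [-0.67  -0.006 -1.685] open 0.388
shift cm now [0.043 0.068 0.033] after turn [0.043 0.068 0.033] turn deg [ 0.119  0.034 -0.061]
```

View pics/w3.png

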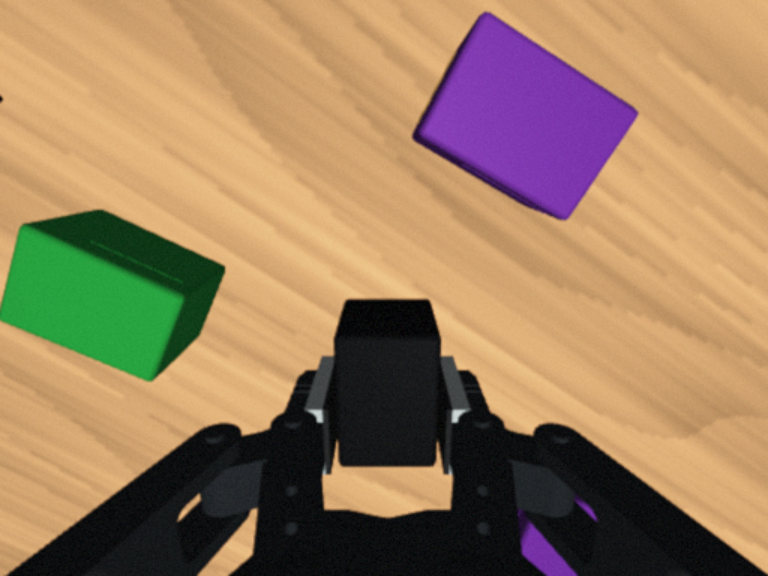

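```bash

python3 -m crank '[[0,0,0,0,-1.5,0,-1],[0,0,0,0,-3,0,-1],[0,0,0,0,-3,0,-1],[0,0,0,0,-2.5,0,-1],[0,7,0,0,-1.5,0,-1],[0,7,0,0,0,0,-1],[0,7,0,0,0,0,-1],[0,7,0,0,0,0,-1],[0,7,0,0,0,0,-1],[0,7,0,0,0,0,-1]]' 40
python3 - <<'E'
from h import *
p=np.load("w3.npy"); st=dict(eef_pos=p[:3],tcp_rot=p[3:])
W=caminfo("wrist",st)
P=back(W,crop([(336,339),(441,339),(436,466),(340,466)],1.5,(0,0)),38)
R=Ro.from_euler("xyz",st["tcp_rot"]).as_matrix()
q=(P-st["eef_pos"])@R; print(q,q.mean(0))
todo([589,25,150],68.6)
E
```

```text
clock: 5.25
eef_pos: [492.3, 269.3, 150.1]
tcp_rot: [-1.572, 0.0, 1.423]
contact_force: [-0.0, -0.3, -1.8]
opening: 0.388
[[-16.615  -8.353  23.005]
 [ 15.885  -8.387  23.043]
 [ 16.023  -8.288 -24.519]
 [-16.972  -8.253 -24.586]] [-0.42  -8.32  -0.764]
t 5.25 pos [492.343 269.276 150.123] rot [-90.046   0.025  81.554] F [-0.036 -0.252 -1.762] open 0.388
shift cm now [-22.743   0.033 -13.149] after turn [-19.217   0.012 -17.912] turn deg [ 0.049 12.954 -0.02 ]
```

```bash

python3 -m crank '[[0,6.5,0,0,0,0,-1],[0,6,0,0,0,0,-1],[0,0,0,-2.8,0,-2.6,-1],[0,0,0,-2.8,0,-2.6,-1],[0,0,0,-2.8,0,-2.6,-1],[0,0,0,-2.8,0,-2.6,-1],[0,0,0,-2.8,0,-2.6,-1],[0,0,0,-2.8,0,-2.6,-1],[0,0,0,-1.2,0,-1.1,-1],[0,0,0,0,0,0,-1]]'
python3 - <<'E'
from h import *
todo([589,25,150],68.6)
st=r.sense(); cv2.imwrite("pics/w4.png",cv2.resize(cams.grab_frame("wrist"),None,fx=1.5,fy=1.5)); np.save("w4",np.r_[st["eef_pos"],st["tcp_rot"]])
E
```

```text
clock: 6.08
eef_pos: [582.2, 32.0, 150.1]
tcp_rot: [-1.573, -0.001, 1.188]
contact_force: [-0.6, 0.2, -1.0]
opening: 0.386
t 6.08 pos [582.249  32.018 150.109] rot [-90.14   -0.072  68.075] F [-0.552  0.234 -1.027] open 0.386
shift cm now [-0.399  0.013 -0.888] after turn [-0.407  0.011 -0.885] turn deg [ 0.14  -0.525  0.071]
```

View pics/w4.png

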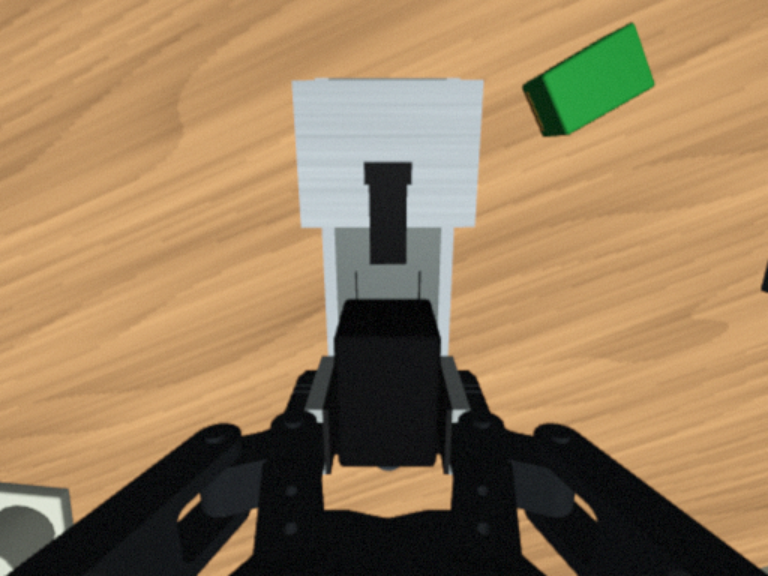

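```bash
python3 - <<'E'
import cv2
f=cv2.imread("pics/w4.png")
cv2.imwrite("pics/w4c.png",cv2.resize(cv2.convertScaleAbs(f[215:375,310:470],alpha=1.6),None,fx=3.7,fy=3.7,interpolation=cv2.INTER_CUBIC))
E
```

```text
(no output)
```

View pics/w4c.png

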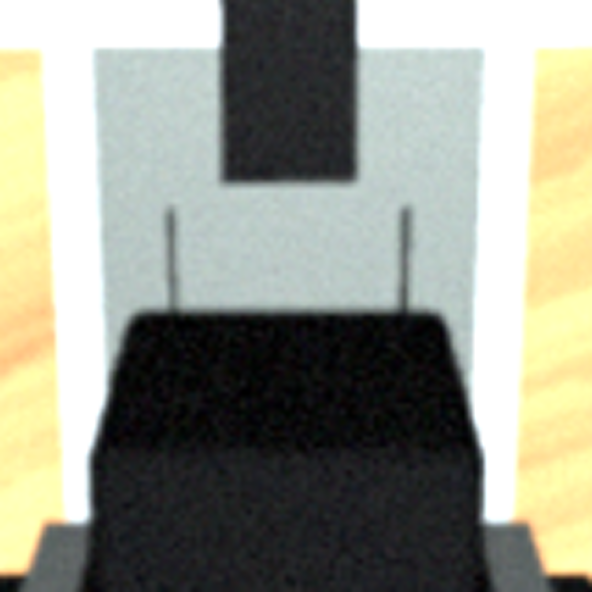

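```bash
python3 - <<'E'
from h import *
p=np.load("w4.npy"); st=dict(eef_pos=p[:3],tcp_rot=p[3:])
W=caminfo("wrist",st);R=Ro.from_euler("xyz",st["tcp_rot"]).as_matrix()
def tool(px,z):
    P=back(W,crop(px,1.5,(0,0)),z); return P,(P-st["eef_pos"])@R
c=lambda L:crop(L,3.7,(310,215))
print("bay corners",*tool(c([(168,207),(407,207)]),40))
print("bay sides",*tool(c([(170,300),(407,300)]),40))
print("rail outer",*tool(c([(42,52),(537,52),(66,500),(516,500)]),40))
P,q=tool([(292,82),(484,80),(475,227),(302,228)],68);print("cover",P,q)
d=P[[2,3]].mean(0)-P[[0,1]].mean(0);print(np.degrees(np.arctan2(d[1],d[0])))
E
```

```text
bay corners [[563.397  19.166  40.   ]
 [577.322  53.775  40.   ]] [[-19.099 110.053  12.959]
 [ 18.205 110.1    12.964]]
bay sides [[577.584  13.423  40.   ]
 [591.657  48.396  40.   ]] [[-19.13  110.091  -2.347]
 [ 18.569 110.138  -2.343]]
rail outer [[533.965  11.051  40.   ]
 [561.931  80.561  40.   ]
 [603.301 -16.365  40.   ]
 [631.167  52.878  40.   ]] [[-37.617 109.971  37.231]
 [ 37.308 110.065  37.243]
 [-37.161 110.154 -37.327]
 [ 37.479 110.247 -37.322]]
cover [[466.35   32.255  68.   ]
 [497.644 112.233  68.   ]
 [558.798  87.794  68.   ]
 [527.323   8.233  68.   ]] [[-43.159  81.791 107.805]
 [ 42.72   81.897 108.638]
 [ 42.883  82.058  42.782]
 [-42.677  81.952  42.272]]
-21.643392166408333
```

```bash
python3 - <<'E'
from h import *
p=np.load("w4.npy"); st=dict(eef_pos=p[:3],tcp_rot=p[3:])
R=Ro.from_euler("xyz",st["tcp_rot"]).as_matrix()
b=st["eef_pos"]+R@[-.1,110.1,-14.04]
G=Ro.from_euler("xyz",[-np.pi/2,0,np.radians(68.3)]).as_matrix()
t=b-G@[-.42,0,-.76]; print("bay",b,"tcp target",t)
todo([*t[:2],100],68.3)
E
```

```text
bay [595.537  26.71   40.043] tcp target [594.986  27.381  40.043]
t 6.13 pos [581.757  33.069 150.067] rot [-90.113  -0.079  68.07 ] F [ 0.235 -0.952 -2.198] open 0.391
shift cm now [-0.04   5.009 -1.43 ] after turn [-0.039  5.007 -1.439] turn deg [ 0.113 -0.23   0.079]
```

```bash

python3 -m crank '[[0.1,-0.2,0,0,0,-0.8,-1],[0,0,0,0,0,-0.6,-1],[0,0,0,0,1,0,-1],[0,0,0,0,1.3,0,-1],[0,0,0,0,1.3,0,-1],[0,0,0,0,1,0,-1],[0,0,0,0,0.4,0,-1],[0,0,0,0,0,0,-1],[0,0,0,0,0,0,-1],[0,0,0,0,0,0,-1]]'
python3 - <<'E'
from h import *
todo([595,27.4,100],68.3)
E
```

```text
clock: 6.97
eef_pos: [594.4, 35.5, 95.0]
tcp_rot: [-1.568, -0.002, 1.2]
contact_force: [-0.1, 0.3, -2.1]
opening: 0.388
t 6.97 pos [594.379  35.477  94.974] rot [-89.853  -0.115  68.736] F [-0.055  0.304 -2.061] open 0.388
shift cm now [-0.729 -0.505 -0.349] after turn [-0.728 -0.503 -0.356] turn deg [-0.147  0.436  0.114]
```

```bash

python3 -m crank '[[-0.1,0.4,0.1,-0.4,0,-0.2,-1],[0,0,0,-0.3,0,-0.15,-1],[0,0,0,0,0,0,-1],[0,0,0,0,0,0,-1],[0,0,0,0,0,0,-1],[0,0,0,0,0,0,-1],[0,0,0,0,0,0,-1],[0,0,0,0,0,0,-1],[0,0,0,0,0,0,-1],[0,0,0,0,0,0,-1]]'
python3 - <<'E'
from h import *
todo([595,27.4,100],68.3)
st=r.sense(); cv2.imwrite("pics/w5.png",cv2.resize(cams.grab_frame("wrist"),None,fx=1.5,fy=1.5)); np.save("w5",np.r_[st["eef_pos"],st["tcp_rot"]])
E
```

```text
clock: 7.8
eef_pos: [596.8, 26.6, 97.7]
tcp_rot: [-1.574, -0.002, 1.191]
contact_force: [0.1, 0.6, -1.5]
opening: 0.386
t 7.8 pos [596.764  26.582  97.689] rot [-90.194  -0.106  68.26 ] F [ 0.061  0.622 -1.537] open 0.386
shift cm now [ 0.011 -0.232  0.193] after turn [ 0.011 -0.231  0.194] turn deg [ 0.194 -0.04   0.106]
```

View pics/w5.png

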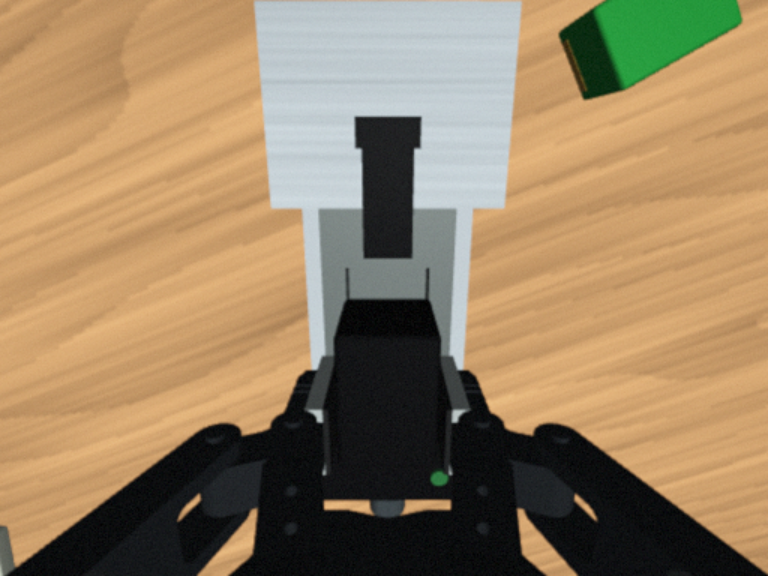

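```bash
python3 - <<'E'
from h import *
p=np.load("w5.npy"); st=dict(eef_pos=p[:3],tcp_rot=p[3:])
W=caminfo("wrist",st);R=Ro.from_euler("xyz",st["tcp_rot"]).as_matrix()
for n,px,z in(("bay",[(347,268),(428.5,268)],40),("rails",[(302,209),(474,209),(313,360),(464,360)],40),("cover",[(256,2),(521,2),(506,208),(271,208)],68)):
    P=back(W,crop(px,1.5,(0,0)),z); print(n,P,(P-st["eef_pos"])@R)
todo([595,27.4,60],68.3)
f=cv2.imread("pics/w5.png")
cv2.imwrite("pics/w5c.png",cv2.resize(cv2.convertScaleAbs(f[200:370,290:480],alpha=1.6),None,fx=3.5,fy=3.5,interpolation=cv2.INTER_CUBIC))
E
```

```text
bay [[563.834  19.757  40.   ]
 [577.449  53.898  40.   ]] [[-18.644  57.559  28.255]
 [ 18.112  57.627  28.254]]
rails [[532.463  12.154  40.   ]
 [559.977  81.175  40.   ]
 [599.985 -13.795  40.   ]
 [627.083  54.113  40.   ]] [[-37.325  57.435  54.578]
 [ 36.977  57.573  54.586]
 [-36.42   57.682 -17.752]
 [ 36.695  57.817 -17.77 ]]
cover [[466.269  32.841  68.   ]
 [497.687 111.738  68.   ]
 [558.634  88.314  68.   ]
 [526.647   8.074  68.   ]] [[-42.576  29.191 123.632]
 [ 42.347  29.349 123.672]
 [ 43.163  29.571  58.384]
 [-43.218  29.411  58.375]]
t 7.85 pos [596.803  26.594  97.722] rot [-90.2    -0.107  68.264] F [-0.015  0.53  -2.401] open 0.389
shift cm now [0.001 3.772 0.211] after turn [0.008 3.772 0.197] turn deg [ 0.2   -0.036  0.107]
```

View pics/w5c.png

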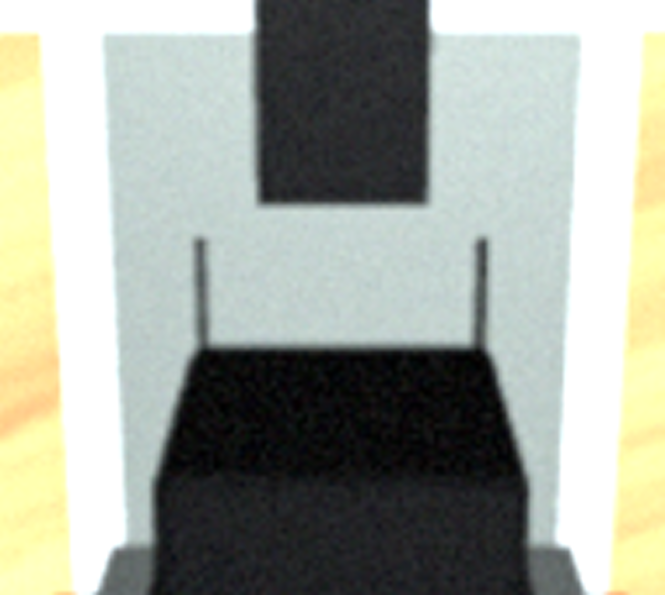

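```bash

python3 -m crank '[[0.2,0,0.1,0,0,0.2,-1],[0,0,0,0,0,0,-1],[0,0,0,0,0.8,0,-1],[0,0,0,0,0.9,0,-1],[0,0,0,0,0.8,0,-1],[0,0,0,0,0.5,0,-1],[0,0,0,0,0.2,0,-1],[0,0,0,0,0,0,-1],[0,0,0,0,0,0,-1],[0,0,0,0,0,0,-1]]'
python3 - <<'E'
from h import *
todo([595,27.4,60],68.3)
E
```

```text
clock: 8.68
eef_pos: [593.6, 27.5, 60.5]
tcp_rot: [-1.568, 0.001, 1.192]
contact_force: [0.7, 0.6, -1.4]
opening: 0.392
t 8.68 pos [593.639  27.545  60.517] rot [-89.829   0.068  68.274] F [ 0.675  0.63  -1.446] open 0.392
shift cm now [ 0.037  0.051 -0.132] after turn [ 0.037  0.052 -0.132] turn deg [-0.171 -0.026 -0.067]
```

```bash

python3 -m crank '[[-0.1,0,0,0.03,0,-0.1,-1],[0,0,0,0,0.2,0,-1],[0,0,0,0,0.2,0,-1],[0,0,0,0,0.2,0,-1],[0,0,0,0,0.1,0,-1],[0,0,0,0,0,0,-1],[0,0,0,0,0,0,-1],[0,0,0,0,0,0,-1],[0,0,0,0,0,0,-1],[0,0,0,0,0,0,-1]]'
python3 - <<'E'
from h import *
todo([595,27.4,54],68.3)
E
```

```text
clock: 9.52
eef_pos: [595.8, 27.4, 54.1]
tcp_rot: [-1.572, 0.0, 1.192]
contact_force: [0.1, 0.3, -2.2]
opening: 0.385
t 9.52 pos [595.79   27.447  54.069] rot [-90.066   0.012  68.269] F [ 0.085  0.274 -2.22 ] open 0.385
shift cm now [-0.034  0.007  0.072] after turn [-0.034  0.007  0.072] turn deg [ 0.066 -0.031 -0.012]
```

Bottom is about at floor height. I'll open slowly, just enough to release.

```bash

python3 -m crank '[[0,0,0,0,0.05,0,-1],[0,0,0,0,0,0,-0.1],[0,0,0,0,0,0,0],[0,0,0,0,0,0,0.2],[0,0,0,0,0,0,0.2],[0,0,0,0,-1,0,0.2],[0,0,0,0,-2,0,0.2],[0,0,0,0,-2,0,0.2],[0,0,0,0,-2,0,0.2],[0,0,0,0,-1,0,0.2]]'
python3 - <<'E'
from h import *
todo([595,27.4,120],68.3)
st=r.sense(); cv2.imwrite("pics/w6.png",cv2.resize(cams.grab_frame("wrist"),None,fx=1.5,fy=1.5)); np.save("w6",np.r_[st["eef_pos"],st["tcp_rot"]])
s=cams.grab_frame("scene"); cv2.imwrite("pics/s6.png",cv2.resize(s[165:245,195:315],None,fx=5,fy=5,interpolation=cv2.INTER_CUBIC))
E
```

```text
clock: 10.35
eef_pos: [594.3, 27.5, 136.8]
tcp_rot: [-1.568, 0.002, 1.192]
contact_force: [1.2, -0.4, 0.7]
opening: 0.594
t 10.35 pos [594.278  27.463 136.761] rot [-89.845   0.11   68.27 ] F [ 1.182 -0.396  0.72 ] open 0.594
shift cm now [ 0.024  1.676 -0.074] after turn [ 0.021  1.676 -0.069] turn deg [-0.155 -0.03  -0.11 ]
```

View pics/w6.png

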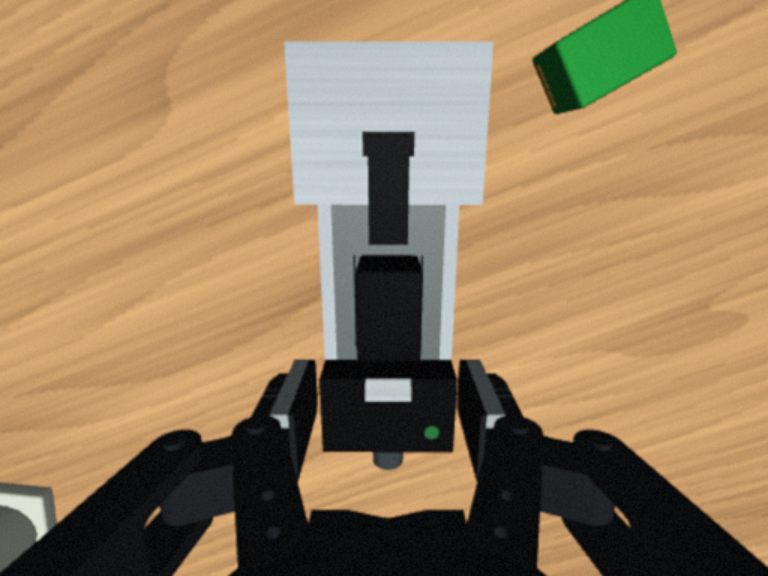

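View pics/s6.png

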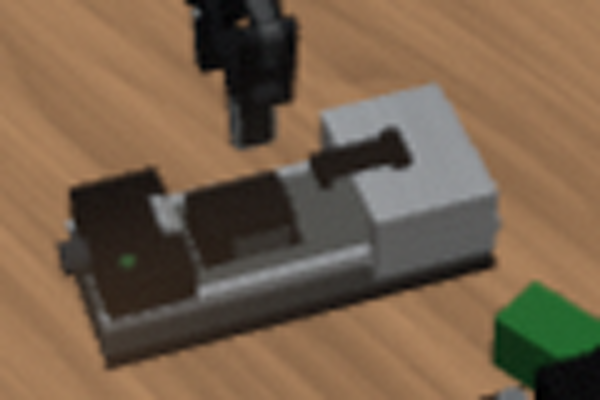

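```bash
python3 - <<'E'
from h import *
p=np.load("w6.npy"); st=dict(eef_pos=p[:3],tcp_rot=p[3:])
W=caminfo("wrist",st)
o=np.array([595.537,26.71]);a=np.radians(-21.7);D=np.array([[np.cos(a),np.sin(a)],[-np.sin(a),np.cos(a)]])
for n,px,z in(("packtop",[(355,271),(423,271),(421,361),(357,361)],62),("bay",[(354.5,256),(423,256)],40),("head low",[(325,362),(453,362)],40),("head top",[(321,378),(455,378)],64),("cover",[(285,42),(493,42),(482,204),(295,204)],68)):
    P=back(W,crop(px,1.5,(0,0)),z); print(n,(P[:,:2]-o)@D.T)
f=cv2.imread("pics/w6.png")
cv2.imwrite("pics/w6c.png",cv2.resize(cv2.convertScaleAbs(f[235:475,300:480],alpha=1.8),None,fx=2.5,fy=2.5,interpolation=cv2.INTER_CUBIC))
E
```

```text
packtop [[-23.853 -16.305]
 [-23.869  17.237]
 [ 25.241  17.42 ]
 [ 25.28  -16.375]]
bay [[-26.363 -18.13 ]
 [-26.376  18.858]]
head low [[ 37.057 -36.874]
 [ 36.971  37.99 ]]
head top [[ 34.266 -35.524]
 [ 34.175  35.495]]
cover [[-122.577  -42.333]
 [-122.497   42.976]
 [ -57.074   42.851]
 [ -57.073  -42.515]]
```

View pics/w6c.png

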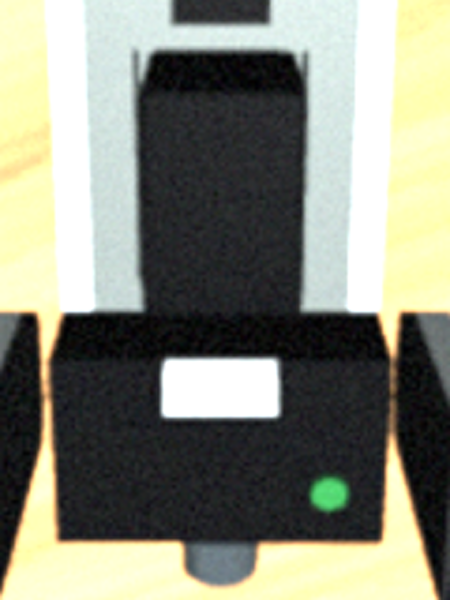

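```bash

python3 -m crank '[[0,0,0,0,0,1.8,-1],[0,0,0,0,0,2.2,-1],[0,0,0,0,0,2.2,-1],[0,0,0,0,0,2.2,-1],[0,0,0,0,0,2.2,-1],[0,0,0,0,0,2.2,-1],[0,0,0,0,0,1.4,-1],[0,0,0,0,0,0.6,-1],[0,0,0,0,0,0,-1],[0,0,0,0,0,0,-1]]'
python3 - <<'E'
from h import *
o=np.array([595.537,26.71]);a=np.radians(-21.7)
t=o+(-150)*np.array([np.cos(a),np.sin(a)])+0*np.array([-np.sin(a),np.cos(a)])
print(t);todo([*t,60],68.3)
E
```

```text
clock: 11.28
eef_pos: [447.7, 82.9, 129.3]
tcp_rot: [-1.564, 0.005, 1.191]
contact_force: [0.5, 0.3, -0.8]
opening: -0.0
[456.167  82.172]
t 11.28 pos [447.68   82.884 129.315] rot [-89.596   0.31   68.222] F [ 0.525  0.284 -0.757] open -0.0
shift cm now [ 0.286  6.924 -0.863] after turn [ 0.248  6.932 -0.815] turn deg [-0.404 -0.079 -0.309]
```

```bash

python3 -m crank '[[-0.4,-0.1,-0.3,0.2,0.8,-0.2,-1],[0,0,0,0,1.5,0,-1],[0,0,0,0,1.6,0,-1],[0,0,0,0,1.5,0,-1],[0,0,0,0,1,0,-1],[0,0,0,0,0.4,0,-1],[0,0,0,0,0,0,-1],[0,0,0,0,0,0,-1],[0,0,0,0,0,0,-1],[0,0,0,0,0,0,-1]]'
python3 - <<'E'
from h import *
todo([456.2,82.2,60],68.3)
st=r.sense(); cv2.imwrite("pics/w7.png",cv2.resize(cams.grab_frame("wrist"),None,fx=1.5,fy=1.5)); np.save("w7",np.r_[st["eef_pos"],st["tcp_rot"]])
E
```

```text
clock: 12.12
eef_pos: [461.1, 82.4, 58.8]
tcp_rot: [-1.579, -0.004, 1.19]
contact_force: [-0.6, -0.6, -0.1]
opening: 0.004
t 12.12 pos [461.091  82.409  58.791] rot [-90.449  -0.224  68.186] F [-0.568 -0.573 -0.126] open 0.004
shift cm now [-0.201 -0.125  0.445] after turn [-0.2   -0.121  0.447] turn deg [ 0.449 -0.115  0.223]
```

View pics/w7.png

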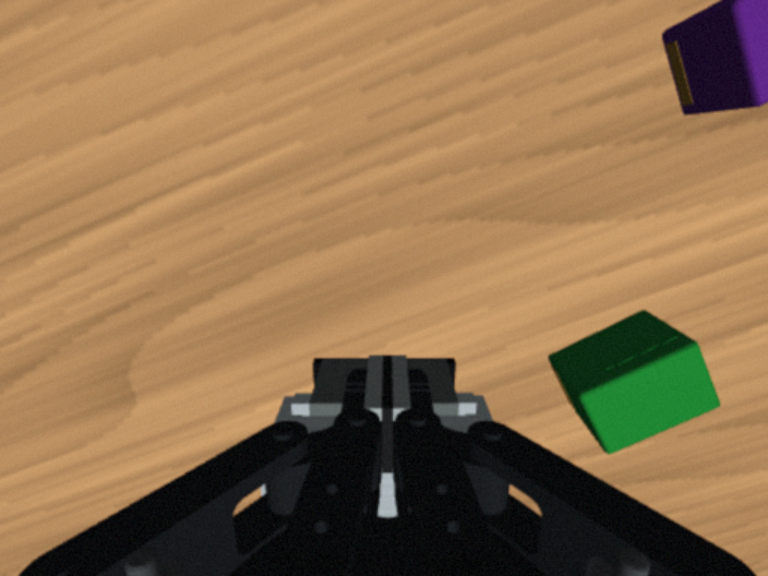

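```bash

cat >> h.py <<'E'
def dk():
    st=r.sense(); o=np.array([595.537,26.71]);a=np.radians(-21.7)
    e=np.array([np.cos(a),np.sin(a)]);n=np.array([-e[1],e[0]]); d=st["eef_pos"][:2]-o; f=st["contact_force"]
    print("t %.2f dock x %.2f y %.2f z %.2f | Fx %.2f Fy %.2f Fz %.2f"%(st["clock"],d@e,d@n,st["eef_pos"][2],f[:2]@e,f[:2]@n,f[2]),"rot",np.degrees(st["tcp_rot"]))
E
python3 -m crank '[[0.3,-0.1,0.2,-0.1,0,0,-1],[0,0,0,-0.1,-0.1,-0.2,-1],[0,0,0,0,0,-0.2,-1],[0,0,0,0,0,-0.2,-1],[0,0,0,0,0,-0.2,-1],[0,0,0,0,0,-0.2,-1],[0,0,0,0,0,-0.2,-1],[0,0,0,0,0,-0.2,-1],[0,0,0,0,0,-0.2,-1],[0,0,0,0,0,-0.2,-1]]'
python3 -c "
from h import *
dk()"
```

```text
clock: 13.0
eef_pos: [479.5, 73.3, 61.8]
tcp_rot: [-1.575, -0.002, 1.192]
contact_force: [-0.4, 0.6, 0.8]
opening: -0.003
t 13.00 dock x -125.07 y 0.39 z 61.82 | Fx -0.58 Fy 0.39 Fz 0.83 rot [-90.264  -0.097  68.315]
```

```bash

python3 -m crank '[[0,0,0,0,0.1,-0.2,-1],[0,0,0,0,0.1,-0.3,-1],[0,0,0,0,0,-0.3,-1],[0,0,0,0,0,-0.3,-1],[0,0,0,0,0,-0.3,-1],[0,0,0,0,0,-0.3,-1],[0,0,0,0,0,-0.3,-1],[0,0,0,0,0,-0.3,-1],[0,0,0,0,0,-0.2,-1],[0,0,0,0,0,-0.1,-1]]'
python3 - <<'E'
from h import *
dk()
st=r.sense()
s=cams.grab_frame("scene"); cv2.imwrite("pics/s8.png",cv2.resize(s[165:245,195:315],None,fx=5,fy=5,interpolation=cv2.INTER_CUBIC))
E
```

```text
clock: 13.83
eef_pos: [506.6, 62.5, 59.5]
tcp_rot: [-1.575, -0.002, 1.192]
contact_force: [-1.6, 0.8, 1.2]
opening: 0.001
t 13.83 dock x -95.88 y 0.35 z 59.47 | Fx -1.75 Fy 0.19 Fz 1.21 rot [-90.256  -0.088  68.309]
```

View pics/s8.png

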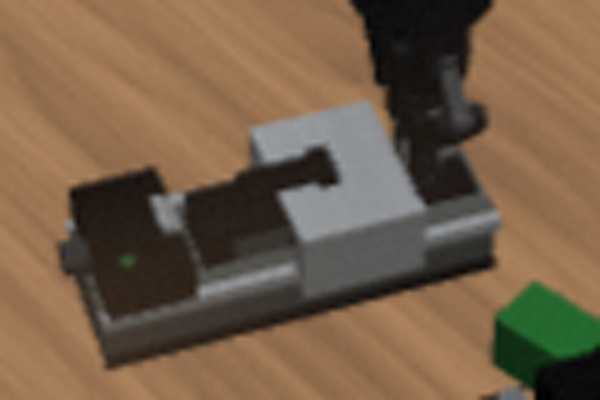

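```bash

python3 -m crank '[[0,0,0,0,0,-0.2,-1],[0,0,0,0,0,-0.2,-1],[0,0,0,0,0,-0.2,-1],[0,0,0,0,0,-0.2,-1],[0,0,0,0,0,-0.2,-1],[0,0,0,0,0,-0.2,-1],[0,0,0,0,0,-0.2,-1],[0,0,0,0,0,-0.2,-1],[0,0,0,0,0,-0.2,-1],[0,0,0,0,0,-0.2,-1]]'
python3 -c "
from h import *
dk()"
python3 -m crank '[[0,0,0,0,0,-0.1,-1],[0,0,0,0,0,-0.1,-1],[0,0,0,0,0,-0.1,-1],[0,0,0,0,0,-0.1,-1],[0,0,0,0,0,-0.1,-1],[0,0,0,0,0,-0.1,-1],[0,0,0,0,0,-0.1,-1],[0,0,0,0,0,-0.1,-1],[0,0,0,0,0,-0.1,-1],[0,0,0,0,0,-0.1,-1]]'
python3 -c "
from h import *
dk()"
```

```text
clock: 14.72
eef_pos: [526.5, 54.5, 59.5]
tcp_rot: [-1.575, -0.001, 1.192]
contact_force: [-0.1, 0.3, -0.2]
opening: -0.002
t 14.72 dock x -74.38 y 0.27 z 59.48 | Fx -0.17 Fy 0.28 Fz -0.22 rot [-90.226  -0.074  68.324]
clock: 15.55
eef_pos: [536.9, 50.3, 59.5]
tcp_rot: [-1.575, -0.001, 1.192]
contact_force: [-0.1, 0.2, 0.0]
opening: 0.001
t 15.55 dock x -63.23 y 0.25 z 59.54 | Fx -0.13 Fy 0.18 Fz 0.02 rot [-90.221  -0.072  68.323]
```

```bash

python3 -m crank '[[0,0,0,0,0,-0.1,-1],[0,0,0,0,0,-0.1,-1],[0,0,0,0,0,-0.1,-1],[0,0,0,0,0,-0.1,-1],[0,0,0,0,0,-0.1,-1],[0,0,0,0,0,-0.1,-1],[0,0,0,0,0,-0.1,-1],[0,0,0,0,0,-0.1,-1],[0,0,0,0,0,-0.1,-1],[0,0,0,0,0,-0.1,-1]]'
python3 - <<'E'
from h import *
dk()
s=cams.grab_frame("scene"); cv2.imwrite("pics/s9.png",cv2.resize(s[165:245,195:315],None,fx=5,fy=5,interpolation=cv2.INTER_CUBIC))
E
```

```text
clock: 16.38
eef_pos: [543.5, 46.8, 58.9]
tcp_rot: [-1.568, 0.001, 1.192]
contact_force: [-5.3, 1.9, 3.0]
opening: -0.002
t 16.38 dock x -55.81 y -0.57 z 58.88 | Fx -5.59 Fy -0.18 Fz 3.01 rot [-89.817   0.05   68.298]
```

View pics/s9.png

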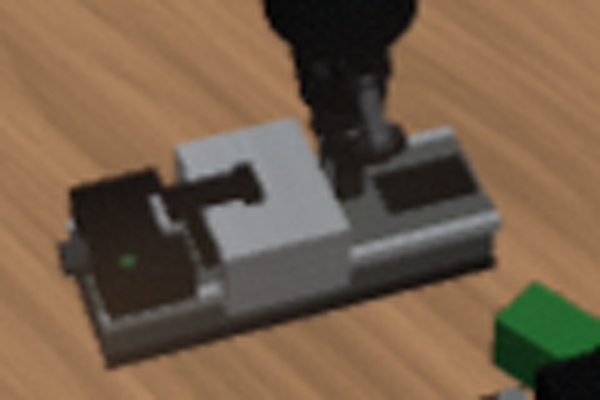

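```bash

python3 -m crank '[[0,0,0,0.05,0,-0.1,-1],[0,0,0,0,0,-0.1,-1],[0,0,0,0,0,-0.1,-1],[0,0,0,0,0,-0.1,-1],[0,0,0,0,0,-0.1,-1],[0,0,0,0,0,0,-1],[0,0,0,0,0,0,-1],[0,0,0,0,0,0,-1],[0,0,0,0,0,0,-1],[0,0,0,0,0,-0.05,-1]]'
python3 -c "
from h import *
dk()"
```

```text
clock: 17.27
eef_pos: [543.9, 46.0, 57.7]
tcp_rot: [-1.557, 0.004, 1.192]
contact_force: [-5.6, 3.7, 2.8]
opening: 0.0
t 17.27 dock x -55.13 y -1.16 z 57.73 | Fx -6.52 Fy 1.37 Fz 2.79 rot [-89.224   0.226  68.278]
```

```bash

python3 -m crank '[[-0.3,0,-0.1,0.05,-0.05,-0.1,-1],[-0.3,0,-0.1,0.05,-0.05,-0.13,-1],[-0.2,0,0,0,-0.05,-0.15,-1],[-0.1,0,0,0,-0.03,-0.15,-1],[-0.1,0,0,0,-0.03,-0.15,-1],[-0.1,0,0,0,-0.03,-0.15,-1],[-0.1,0,0,0,-0.03,-0.15,-1],[-0.1,0,0,0,-0.03,-0.15,-1],[-0.1,0,0,0,-0.03,-0.15,-1],[-0.1,0,0,0,-0.03,-0.15,-1]]'
python3 -c "
from h import *
dk()"
```

```text
clock: 18.1
eef_pos: [544.3, 44.9, 57.4]
tcp_rot: [-1.557, 0.006, 1.189]
contact_force: [-7.0, 5.3, 3.2]
opening: -0.002
t 18.10 dock x -54.30 y -1.99 z 57.45 | Fx -8.45 Fy 2.32 Fz 3.21 rot [-89.233   0.369  68.142]
```

```bash

python3 -m crank '[[-0.3,0,-0.1,0.05,-0.05,-0.17,-1],[-0.3,0,-0.1,0.05,-0.05,-0.18,-1],[-0.2,0,-0.1,0.05,-0.05,-0.2,-1],[-0.2,0,0,0.04,-0.04,-0.2,-1],[-0.2,0,0,0.04,-0.04,-0.2,-1],[-0.2,0,0,0.04,-0.04,-0.2,-1],[-0.2,0,0,0.03,-0.03,-0.2,-1],[-0.2,0,0,0.03,-0.03,-0.2,-1],[-0.2,0,0,0.03,-0.03,-0.2,-1],[-0.2,0,0,0.03,-0.03,-0.2,-1]]'
python3 -c "
from h import *
dk()"
```

```text
clock: 18.93
eef_pos: [555.1, 42.2, 58.3]
tcp_rot: [-1.579, 0.008, 1.188]
contact_force: [-16.2, 8.7, 7.6]
opening: -0.0
t 18.93 dock x -43.33 y -0.60 z 58.34 | Fx -18.29 Fy 2.11 Fz 7.61 rot [-90.452   0.44   68.086]
```

```bash

python3 -m crank '[[0,0,0,0,0,-0.15,-1],[0,0,0,0,0,-0.15,-1],[0,0,0,0,0,-0.15,-1],[0,0,0,0,0,-0.15,-1],[0,0,0,0,0,-0.15,-1],[0,0,0,0,0,-0.15,-1],[0,0,0,0,0,-0.15,-1],[0,0,0,0,0,-0.15,-1],[0,0,0,0,0,-0.15,-1],[0,0,0,0,0,-0.15,-1]]'
python3 - <<'E'
from h import *
dk()
s=cams.grab_frame("scene"); cv2.imwrite("pics/s10.png",cv2.resize(s[165:245,195:315],None,fx=5,fy=5,interpolation=cv2.INTER_CUBIC))
E
```

```text
clock: 19.77
eef_pos: [554.7, 41.8, 57.7]
tcp_rot: [-1.548, 0.013, 1.185]
contact_force: [-9.1, 4.5, 6.1]
opening: 0.001
t 19.77 dock x -43.52 y -1.10 z 57.75 | Fx -10.11 Fy 0.83 Fz 6.10 rot [-88.703   0.743  67.869]
```

View pics/s10.png

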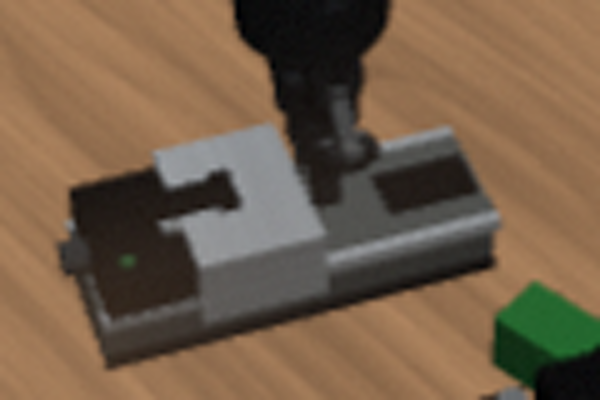

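```bash

python3 -m crank '[[0,0,0,0.03,0,-0.17,-1],[-0.1,0,0,0.03,-0.03,-0.18,-1],[-0.1,0,0,0.03,-0.03,-0.19,-1],[-0.1,0,0,0.03,-0.03,-0.2,-1],[-0.1,0,0,0.03,-0.03,-0.2,-1],[-0.1,0,0,0.03,-0.03,-0.2,-1],[-0.1,0,0,0.03,-0.03,-0.2,-1],[-0.1,0,0,0.03,-0.03,-0.2,-1],[-0.1,0,0,0.03,-0.03,-0.2,-1],[-0.1,0,0,0.03,-0.03,-0.2,-1]]'
python3 -c "
from h import *
dk()"
```

```text
clock: 20.65
eef_pos: [554.5, 41.8, 57.8]
tcp_rot: [-1.524, 0.023, 1.181]
contact_force: [-10.5, 6.3, 5.4]
opening: -0.003
t 20.65 dock x -43.69 y -1.11 z 57.84 | Fx -12.09 Fy 1.99 Fz 5.41 rot [-87.329   1.341  67.682]
```

```bash

python3 -m crank '[[0,0,0,0,0,0.2,-1],[0,0,0,0,0,0.2,-1],[-1,0,-0.5,0,0,0.1,-1],[-1,0,-0.5,0,0,0,-1],[-0.7,-0.6,-0.3,0.1,0,0,-1],[0,0,0,0,0,0,-1],[0,0,0,0,0,0,-1],[0,0,0,0,0,0,-1],[0,0,0,0,0,0,-1],[0,0,0,0,0,0,-1]]'
python3 - <<'E'
from h import *
dk();todo([548,45.6,59.5],68.3)
s=cams.grab_frame("scene"); cv2.imwrite("pics/s11.png",cv2.resize(s[170:240,200:280],None,fx=7,fy=7,interpolation=cv2.INTER_CUBIC))
cv2.imwrite("pics/t11.png",cv2.resize(cams.grab_frame("top")[125:225,205:305],None,fx=5.5,fy=5.5,interpolation=cv2.INTER_CUBIC))
E
```

```text
clock: 21.48
eef_pos: [555.8, 44.5, 59.9]
tcp_rot: [-1.583, -0.003, 1.193]
contact_force: [-2.1, 1.0, -1.4]
opening: 0.001
t 21.48 dock x -43.52 y 1.82 z 59.95 | Fx -2.30 Fy 0.16 Fz -1.37 rot [-90.699  -0.196  68.331]
t 21.48 pos [555.771  44.494  59.946] rot [-90.699  -0.196  68.331] F [-2.072  1.002 -1.373] open 0.001
shift cm now [-0.184  0.035  0.763] after turn [-0.185  0.045  0.763] turn deg [0.699 0.03  0.196]
```

View pics/s11.png

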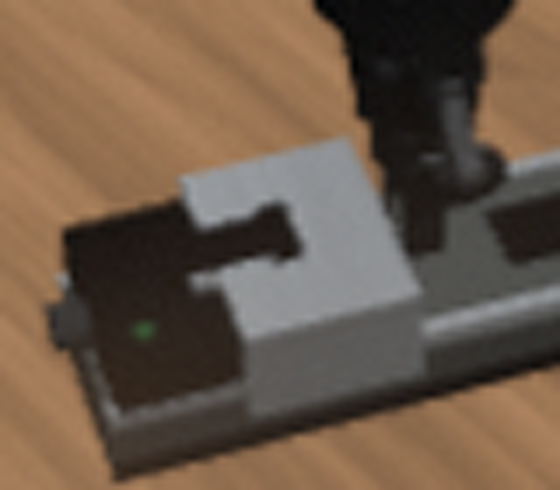

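View pics/t11.png

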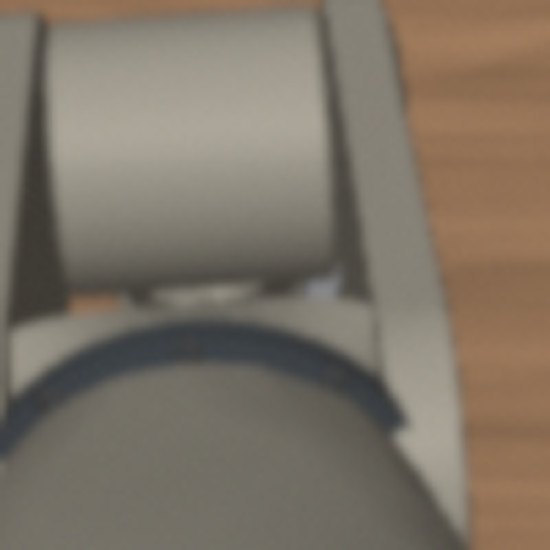

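```bash

python3 -m crank '[[0.3,0,0,-0.05,0,-0.05,-1],[0.1,0,0,-0.05,0,-0.1,-1],[0,0,0,0,0,-0.13,-1],[0,0,0,0,0,-0.16,-1],[-0.1,0,0,0,-0.02,-0.18,-1],[-0.2,0,0,0.02,-0.02,-0.2,-1],[-0.2,0,0,0.02,-0.02,-0.21,-1],[-0.2,0,0,0.02,-0.02,-0.22,-1],[-0.2,0,0,0.02,-0.02,-0.22,-1],[-0.2,0,0,0.02,-0.02,-0.22,-1]]'
python3 -c "
from h import *
dk()"
```

```text
clock: 22.42
eef_pos: [555.2, 42.8, 58.5]
tcp_rot: [-1.558, 0.004, 1.189]
contact_force: [-9.6, 5.7, 6.6]
opening: -0.0
t 22.42 dock x -43.45 y 0.01 z 58.47 | Fx -11.03 Fy 1.78 Fz 6.55 rot [-89.249   0.203  68.139]
```

```bash

python3 -m crank '[[-0.2,0,0,0.02,-0.02,-0.23,-1],[-0.2,0,0,0.02,-0.03,-0.24,-1],[-0.3,0,0,0.02,-0.03,-0.25,-1],[-0.3,0,0,0.02,-0.03,-0.26,-1],[-0.3,0,0,0.02,-0.03,-0.27,-1],[-0.3,0,0,0.02,-0.03,-0.27,-1],[-0.3,0,0,0.02,-0.03,-0.27,-1],[-0.3,0,0,0.02,-0.03,-0.27,-1],[-0.3,0,0,0.02,-0.03,-0.27,-1],[-0.3,0,0,0.02,-0.03,-0.27,-1]]'
python3 -c "
from h import *
dk()"
```

```text
clock: 23.25
eef_pos: [554.8, 41.9, 57.2]
tcp_rot: [-1.553, 0.015, 1.185]
contact_force: [-11.2, 6.3, 6.0]
opening: -0.003
t 23.25 dock x -43.46 y -0.93 z 57.21 | Fx -12.70 Fy 1.76 Fz 6.00 rot [-88.964   0.863  67.912]
```

```bash

python3 -m crank '[[-0.4,0,-0.2,0.03,-0.04,-0.28,-1],[-0.4,0,-0.2,0.03,-0.04,-0.29,-1],[-0.4,0,-0.2,0.03,-0.04,-0.3,-1],[-0.4,0,-0.2,0.03,-0.04,-0.31,-1],[-0.4,0,-0.2,0.03,-0.04,-0.32,-1],[-0.4,0,-0.2,0.03,-0.04,-0.32,-1],[-0.4,0,-0.2,0.03,-0.04,-0.32,-1],[-0.4,0,-0.2,0.03,-0.04,-0.32,-1],[-0.4,0,-0.2,0.03,-0.04,-0.32,-1],[-0.4,0,-0.2,0.03,-0.04,-0.32,-1]]'
python3 -c "
from h import *
dk()"
```

```text
clock: 24.08
eef_pos: [554.7, 41.5, 56.2]
tcp_rot: [-1.56, -0.007, 1.181]
contact_force: [-12.6, 8.5, 6.4]
opening: -0.003
t 24.08 dock x -43.41 y -1.37 z 56.16 | Fx -14.84 Fy 3.27 Fz 6.37 rot [-89.386  -0.423  67.656]
```

```bash

python3 -m crank '[[-0.3,-0.1,0,0.05,-0.06,-0.33,-1],[-0.4,-0.1,0,0.05,-0.06,-0.34,-1],[-0.4,-0.1,0,0.05,-0.06,-0.36,-1],[-0.4,0,0,0.05,-0.06,-0.37,-1],[-0.4,0,0,0.04,-0.06,-0.38,-1],[-0.4,0,0,0.04,-0.06,-0.38,-1],[-0.4,0,0,0.04,-0.06,-0.38,-1],[-0.4,0,0,0.04,-0.06,-0.38,-1],[-0.4,0,0,0.04,-0.06,-0.38,-1],[-0.4,0,0,0.04,-0.06,-0.38,-1]]'
python3 -c "
from h import *
dk()"
```

```text
clock: 24.92
eef_pos: [554.4, 40.8, 55.4]
tcp_rot: [-1.554, 0.01, 1.181]
contact_force: [-14.2, 8.4, 7.8]
opening: -0.0
t 24.92 dock x -43.46 y -2.09 z 55.42 | Fx -16.28 Fy 2.56 Fz 7.84 rot [-89.038   0.567  67.682]
```

```bash

python3 -m crank '[[0,0,0,0,0,0.3,-1],[0,0,0,0,0,0.8,-1],[0,0,0,0,0,1.2,-1],[0,0,0,0,0,1.5,-1],[0,0,0,0,-1,1,-1],[0,0,0,0,-2.5,0,-1],[0,0,0,0,-3,0,-1],[0,0,0,0,-3,0,-1],[0,0,0,0,-2,0,-1],[0,0,0,0,0,0,-1]]'
python3 - <<'E'
from h import *
dk()
s=cams.grab_frame("scene"); cv2.imwrite("pics/s12.png",s)
cv2.imwrite("pics/s12c.png",cv2.resize(s[165:245,195:315],None,fx=6,fy=6,interpolation=cv2.INTER_CUBIC))
st=r.sense(); cv2.imwrite("pics/w12.png",cv2.resize(cams.grab_frame("wrist"),None,fx=1.5,fy=1.5)); np.save("w12",np.r_[st["eef_pos"],st["tcp_rot"]])
E
```

```text
clock: 25.75
eef_pos: [506.2, 61.1, 175.0]
tcp_rot: [-1.556, 0.01, 1.182]
contact_force: [0.8, 0.7, 0.1]
opening: -0.003
t 25.75 dock x -95.72 y -1.03 z 175.02 | Fx 0.45 Fy 0.94 Fz 0.08 rot [-89.148   0.568  67.724]
```

View pics/s12c.png

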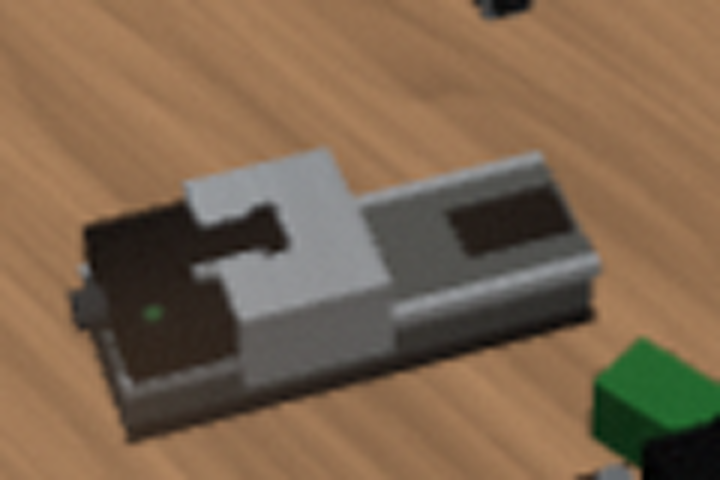

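View pics/w12.png

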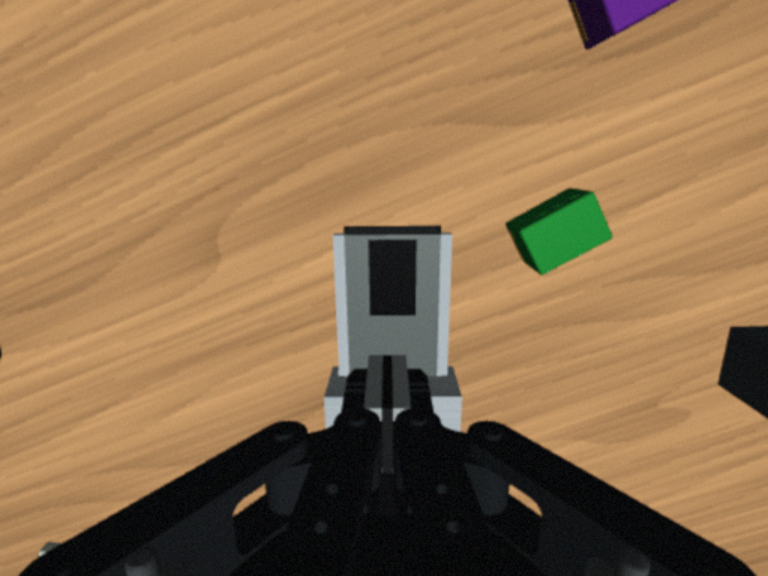

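View pics/s12.png

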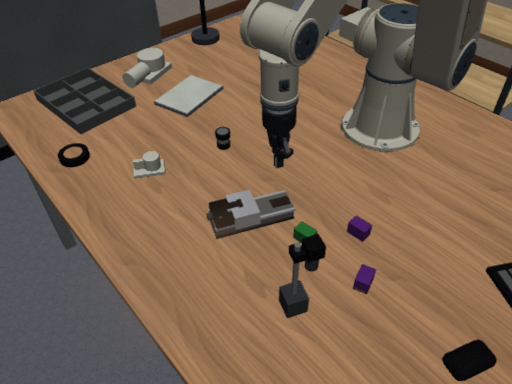

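```bash
python3 - <<'E'
from h import *
p=np.load("w12.npy"); st=dict(eef_pos=p[:3],tcp_rot=p[3:])
W=caminfo("wrist",st)
o=np.array([595.537,26.71]);a=np.radians(-21.7);D=np.array([[np.cos(a),np.sin(a)],[-np.sin(a),np.cos(a)]])
for n,px,z in(("dock end",[(333,234),(452,234)],40),("wall foot",[(335,376),(450,376)],40),("wall top",[(326,397),(460,397)],68)):
    P=back(W,crop(px,1.5,(0,0)),z); print(n,(P[:,:2]-o)@D.T)
E
```

```text
dock end [[-128.554  -36.482]
 [-127.964   37.086]]
wall foot [[-30.806 -39.664]
 [-30.503  39.056]]
wall top [[-31.119 -41.727]
 [-30.856  41.662]]
```

```bash
python3 -c "
from rig import order
print(order.sign_off())"
```

```text
the job is handed in; nothing more can be done
None
```

The battery pack is in the bay, and the cover is closed over it and pressed against its stop. I handed the job in at about 26 s of the 67 s limit. No verdict is reported.

- **Pack:** I took the black one and left the green and purple look-alikes alone. In the wrist picture after release it sat level in the bay, about centred. Its top face was the right size for a seated pack.
- **Cover:** It met the ramp, stalled at 6–8 N, then ran on 11 mm to a hard stop. After I backed off, a wrist picture put its rear wall at dock x ≈ -31 mm (limit -41.2 mm). That fits the head block, which I measured about 1–4 mm beyond nominal.
- **Pressing:** I pressed for several calls and raised the force to about 16 N along the rails (18 N in all). The highest reading was about 20 N in all, as the cover reached the stop. The force is only reported at the end of each call, so I did not see any peaks in between.
- **The click:** I could not measure the tab's angle. I take it as clicked because the cover stopped dead at the expected home position and looked flush with the block.
- **Bystanders:** They look unmoved in the last scene picture. I did not measure them.
- **Disagreement:** My first fixes of the pack from the top and wrist cameras differed by about 6 mm. The wrist pictures agreed with each other, so I used those.

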